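# Lay the coffee carton down in its tray bay

## Task

Set out the yellow coffee carton for people to help themselves: with the fingertips push it high on its window side so that it tips over onto its back, window up, flat on the cork of its tray bay, then slide it along the bay until its top end is snug against the far end wall of the tray. Only push it, never pick it up, and leave the tea carton, grinder, jar and cup as they stand.

Things in the scene. Friction and masses are not known exactly. Their poses are not given: they have to be found in the camera images.
- tray: Fixed dark steel two-bay tray. Origin: on the table under the centre of the carton bay; x runs along the bay from near to far end wall, y to the left, z up. The carton bay has a cork floor 6 mm above the table, 250 mm long inside (x -125 to +125), 130 mm wide inside (y -65 to +65). Walls 8 mm thick, rims 24 mm above the table. A second bay at y +73 to +173 (floor also 6 mm up) holds jar and cup.
- tray_end (a point): Point on the cork at the foot of the inner face of the far end wall, on the bay's centre line (tray x +125 mm). The carton's top end must finish against this wall.
- carton: Loose yellow coffee carton, closed stiff box 50 mm deep (x), 90 wide (y), 150 tall (z), 0.15 to 0.31 kg, dark band near the top. Origin: centre of its underside. Starts upright on the cork near the bay's near end; its -x face, with the torn-out window of stick sachets, looks at the near end wall. Its x axis is along tray x within 3 degrees, its centre within 6 mm of the bay's centre line.
- carton_center (a point): Centre of the carton's volume (75 mm along its z axis from the underside). When the carton lies on its back this is 31 mm above the table, and under 4 N slides it along the cork.
- carton_top (a point): Centre of the carton's top end (150 mm along its z axis from the underside). Tipped over straight, the carton lands clear of all walls with this end 10 to 50 mm short of the far end wall.
- carton_heel (a point): Middle of the carton's bottom edge on the back (+x) face, 25 mm in +x from its origin. Pushed towards +x at 110 mm or more above the cork the carton tips about this edge with little sliding, passes its balance point at about 18 degrees of lean and falls by itself; pushed low it slides.
- tea_carton: Bystander: loose green tea carton, same size as the coffee carton (50 x 90 x 150 mm), standing upright on the table to the right (-y) of the tray. Origin: centre of its underside.
- grinder: Bystander: loose black coffee grinder, upright cylinder 56 mm in diameter, 175 mm tall, standing on the table to the right (-y) of the tray, nearer its far end. Origin: centre of its underside.
- jar: Bystander: loose glass jar with a steel cap, 64 mm in diameter, 85 mm tall, in the second bay of the tray. Origin: centre of its underside.
- cup: Bystander: loose light paper cup, 70 mm across the rim, 75 mm tall, in the second bay of the tray. Origin: centre of its underside.
Things that resemble listed ones, but are neither listed nor needed, are in the scene too. There is more than one size of the carton; the job needs the middle-sized.

How it is judged:
On the way:
1. the coffee carton has been tipped onto its back, window up, flat on the cork inside the bay (angle between carton's own x axis and vertical above 3.04 rad and height (world z) of carton_center below 0.036 m), for 0.2 s.
At the end, for the whole second after the job is handed in: The coffee carton lies at rest on its back, window up, flat on the cork (within 4 degrees), inside the walls of its bay, in line with the bay within about 8 degrees, its top end against the far end wall (gap under 6 mm); tea carton, grinder, jar and cup stand upright within 15 mm of where they were (angle between carton's own x axis and vertical above 3.07 rad and height (world z) of carton_center below 0.035 m and x of carton_top in the frame of tray between 0.119 and 0.128 m and y of carton_center in the frame of tray between -0.022 and 0.022 m and angle between the z axis of carton and the x axis of tray, either way round below 0.15 rad and linear speed of carton below 0.02 m/s and distance of each of tea_carton, grinder, jar, cup from where it was at the start of the episode below 0.015 m and angle between each of tea_carton, grinder, jar, cup's own z axis and vertical below 0.1 rad); the robot touches nothing.
It fails at once if the coffee carton was picked up instead of pushed (height (world z) of carton_center above 0.115 m or height (world z) of carton_heel above 0.045 m).
It fails at once if a bystander was knocked over or shoved away (distance of any of tea_carton, grinder, jar, cup from where it was at the start of the episode above 0.015 m).
It also fails if it takes over 38 s, if anything falls off the work surface, if the arm or the gripper's body presses on something with over 40 N, if the wrist force passes 120 N, or if a joint passes its speed limit or range.

## Robot

A 6-joint arm with a two-finger parallel gripper is mounted at the origin on the work surface. World frame = base frame: x ahead of the robot, y to its left, z up, the work surface at z = 0. Lengths are in m, angles in rad, forces in N, time in s.
With the tool pointing down it reaches from about 0.3 to 0.775 m from the base axis. Payload 14.6 kg.
Tool frame: the origin (TCP) lies midway between the tips of the shut fingers; the grasp point (between the pads) lies 19 mm behind it (grasp_offset is the distance from the TCP to the grasp point, in m); z points along the fingers, y is the line along which they close (so a half turn about z gives the same grasp; the last joint's range is limited). The gripper opens to 94 mm and grips with 3 to 60 N. Pads are 16 mm wide; open, the fingers measure 119 mm over their backs; the gripper's body (75 mm by 177 mm) begins 78 mm behind the grasp point.
Start: joints at [-1.386, 0.3, 1.521, -0, 1.321, -0.067], TCP at [0.137, -0.533, 0.185] pointing down, gripper open.
Joint ranges: [-3.03, 3.03], [-0.79, 2.21], [0.23, 2.52], [-1.04, 4.18], [0, 3.07], [-2.55, 2.55]. Speed limits (rad/s): [2.22, 2.22, 2.57, 3.14, 3.14, 3.14].

## Interface

Orientations are given as [roll, pitch, yaw] about the fixed x, y, z axes, in that order (R = Rz(yaw) Ry(pitch) Rx(roll)).
In Python, from station import * gives the robot as it stands. The module is installed in compiled form; this text tells all that it offers.
- The arm moves only by the tool send_rows, never from a script. Its argument "rows" is a list of rows, each an object of numbers: "dx", "dy", "dz": the shift along the tool's x, y, z in mm; "roll": the turn about the tool's z in degrees; "jaw": the closure, from -1 (fully open) to 1 (shut). In form: [{"dx": .., "dy": .., "dz": .., "roll": .., "jaw": ..}, ...]. A call has 1 to 12 rows; each row shifts and turns the commanded pose from where the row before left it, along the tool's axes as they then stand; what a row does not reach is not made up. A row lasts 1/12 s, in which the tool goes at most 41.7 mm and 7.16 degrees, less where a joint would pass 70% of its speed; a pose out of reach is approached as far as the arm can. A call is refused whole if a number of a shift passes 41.7 or a number of a turn 7.16, either way. A call with a gripper value outside its range is refused whole. The fingers move at their own pace and stop on an object; "force" is the grip in N (left out, the last holds). Time passes only in rows, so rows that do not move let the fingers close. It gives the time, the measured TCP pose, the force, the opening and the grip force at its end, in the units of the state.
- get_obs(): the state, without advancing time (a new reading comes with each control period).
- camera(name): name is "side" or "top" or "wrist"; returns a dict with "frame" (400x640x3 uint8, red, green, blue), "z_map" (400x640 float32, m along the optical axis (not along the pixel's ray), 0 where there is no reading), "camera_matrix" (3x3 intrinsics, pixels), "rvec" (rotation vector, rad) and "tvec" (3), from world to camera coordinates, as OpenCV has them. Camera axes: x right, y down, z forward; pixel columns grow to the right and rows downward; lengths in m; the calibration is good to about 2 mm. A picture is of the moment at which its call begins.
- hand_in(): hands the job in; it is judged then, once.
The state is a dict: "time_s": time; "qpos": joint angles; "joint_vel": joint speeds; "tau": joint torques, N m; "ee_pos": TCP position; "eef_rot": TCP orientation; "force": force on the tool from outside, world axes, zero at the start; "moment": the same for the moment, N m; "grip_width": finger opening in m; "grip_force": force on a finger pad.
Only numpy, scipy, OpenCV 4.12 (cv2) and the standard library are available. Lean on these libraries where they do the work, as an engineer would, in place of code of your own. Each camera call takes 0.05 s, during which the arm holds its last target. There are 200 camera calls.

## Working session

There is one attempt and no reset: what is moved stays moved. The work goes in short steps, Python scripts to look and compute and a tool call to move; the robot and the scene stay as the last step left them, time stands still between calls to the robot, and variables do not carry over. Pictures are saved under pics/ and viewed, at most 10 in all, crops included, and the job is handed in when it is done.

Besides the shell and the picture viewer there is one more tool, called in YAML: its name, and indented under it one key for each argument. send_rows: Moves the arm, as the interface text tells. Its arguments: {"type":"object","properties":{"rows":{"type":"array"},"force":{"type":"number"}},"required":["rows"]}

```bash
mkdir -p pics; cat > h.py <<'E'
from station import *
import numpy as np, cv2
def pts(c):
    K=c["camera_matrix"];R=cv2.Rodrigues(np.array(c["rvec"],float))[0];t=np.array(c["tvec"],float).ravel()
    z=c["z_map"];v,u=np.mgrid[:z.shape[0],:z.shape[1]]
    P=np.stack([(u-K[0,2])/K[0,0]*z,(v-K[1,2])/K[1,1]*z,z],-1)
    W=(P-t)@R; W[z==0]=np.nan
    return W
def save(c,n): cv2.imwrite("pics/"+n+".png",c["frame"][...,::-1])
E
python3 - <<'E'
from h import *
for n in("top","side"):
    c=camera(n);save(c,n);np.save(n+"_W.npy",pts(c));np.save(n+"_F.npy",c["frame"])
    R=cv2.Rodrigues(np.array(c["rvec"],float))[0];print(n,-R.T@np.array(c["tvec"]).ravel(),R[2])
o=get_obs();print(o["ee_pos"],o["eef_rot"],o["time_s"],o["grip_width"])
E
```

```text
top [0.41381997 0.0058086  1.19461334] [ 0.07932244  0.0105594  -0.99679308]
side [ 0.32730699 -0.52544056  0.81989309] [ 0.20824861  0.58745915 -0.78200017]
[ 0.13696443 -0.53240827  0.18476351] [-3.14057237e+00 -1.01879256e-04  2.51748958e-01] 0.1 0.09354713866698285
```

View pics/top.png

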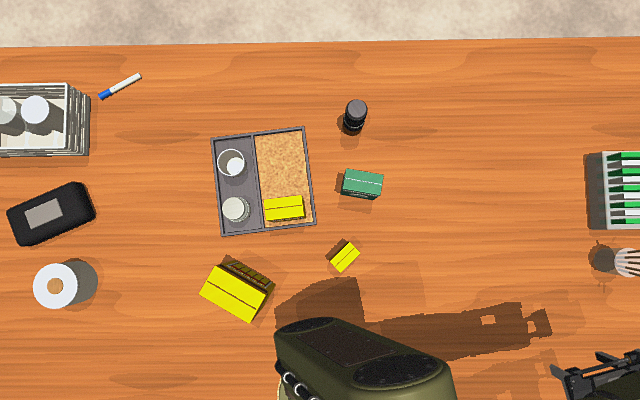

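View pics/side.png

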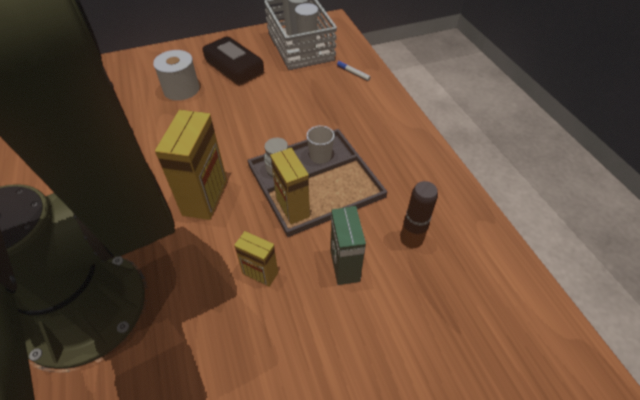

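Three yellow cartons show in the top view: a large one at (237,290), a small one at (343,257) and one standing on the cork at (285,208). The last is the middle-sized one in the tray, so it fits. I'll measure it and confirm with a crop.

```bash
python3 - <<'E'
from h import *
W=np.load("top_W.npy");F=np.load("top_F.npy");hsv=cv2.cvtColor(F,cv2.COLOR_RGB2HSV)
Z=W[...,2]
def rect(m,l):
    n,lab,st,_=cv2.connectedComponentsWithStats(m.astype(np.uint8))
    for i in range(1,n):
        if st[i,4]<60: continue
        p=W[lab==i]; r=cv2.minAreaRect((p[:,:2]*1000).astype(np.float32))
        print(l,st[i],"z",np.nanmedian(p[:,2]).round(4),"rect",np.round(r[0],1),np.round(r[1],1),round(r[2],1))
H,S,V=hsv[...,0],hsv[...,1],hsv[...,2]
rect((H>24)&(H<34)&(S>150)&(V>120)&(Z>.06),"yel")
roi=np.zeros(Z.shape,bool);roi[90:245,200:400]=1
rect(roi&(Z>.12)&(H>55)&(H<90),"green")
rect(roi&(Z>.06)&(W[...,1]<-.0)&(V<100),"grind")
rect(roi&(Z>.06)&(W[...,1]>.05)&(S<80),"jarcup")
rect(roi&(Z>.015)&(Z<.034)&(S<110),"rim")
rect(roi&(Z>-.0)&(Z<.014)&(V>150)&(np.abs(np.mgrid[:400,:640][1]-285)<32)&(H<20)&(np.mgrid[:400,:640][0]<196),"cork")
np.set_printoptions(suppress=True)
for u,v in((304,127),(315,223),(212,139),(222,234),(256,134),(306,220)): print(u,v,W[v,u].round(4))
cv2.imwrite("pics/crop.png",cv2.resize(F[110:250,190:390,::-1],None,fx=3.5,fy=3.5))
E
```

```text
yel [264 195  40  25 757] z 0.1552 rect [479.5  95. ] [49.4 89. ] 6.4
yel [330 242  30  31 417] z 0.1134 rect [360.6 -48.1] [36.  66.5] 43.9
yel [ 199  266   66   57 1824] z 0.2152 rect [288.6 203.5] [127.7  70.9] 59.9
green [342 169  42  27 784] z 0.1493 rect [538.2 -91.9] [89.7 49.1] 79.0
grind [343 100  24  31 320] z 0.1336 rect [701.8 -76.8] [54.3 43. ] 70.3
grind [341 177  37  21 115] z 0.1086 rect [518.4 -80.8] [95.1 33.3] 56.5
jarcup [217 149  28  27 204] z 0.0768 rect [601.9 235. ] [70.1 66. ] 44.3
jarcup [222 197  26  24 482] z 0.0894 rect [483.6 224.5] [57.4 58.7] 29.1
rim [ 210  126  107  111 1482] z 0.0229 rect [560.6 161. ] [266. 254.] 6.6
rim [224 155  18  19  65] z 0.0252 rect [610.5 246.2] [28.4 53.4] 51.4
cork [258  90  25  32 141] z 0.0014 rect [763.7 147.9] [91.9 46.4] 35.2
cork [282  90  26  29 127] z 0.0015 rect [782.3  65.2] [96.1 51.3] 39.7
cork [279 112  20  16  73] z 0.001 rect [727.3  96.3] [30.8 54.1] 29.5
cork [ 255  131   55   65 2726] z 0.0053 rect [602.2 111.9] [177.9 129. ] 6.6
cork [306 132  11  16  71] z 0.0012 rect [672.   31.6] [27.2 41.8] 89.3
304 127 [0.7046 0.0498 0.0116]
315 223 [0.4456 0.0232 0.022 ]
212 139 [0.6736 0.2959 0.0207]
222 234 [0.42   0.2677 0.0224]
256 134 [0.6837 0.1769 0.0279]
306 220 [0.4544 0.0474 0.0037]
```

View pics/crop.png

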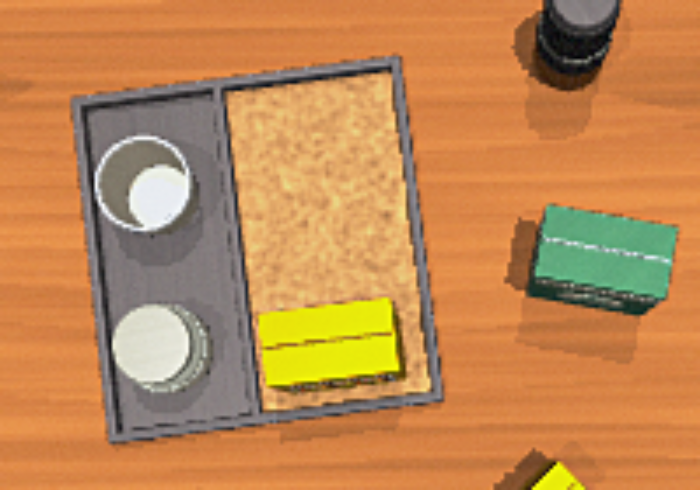

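The crop confirms it: the middle carton (about 50×89 mm, top at z 0.155) stands on the cork. In the top view the tray origin is about (0.567, 0.107), yaw 6.6°, and the carton is at tray x −88, y −2 mm. Next I move to just behind it, jaws shut.

send_rows:
  rows:
    - {"dz": -10,"roll": 3.9,"jaw": 1}
    - {"dz": -10,"roll": 3.9,"jaw": 1}
    - {"dx": 19.5,"dy": -32.6,"jaw": 1}
    - {"dx": 19.5,"dy": -32.6,"jaw": 1}
    - {"dx": 19.5,"dy": -32.6,"jaw": 1}
    - {"dx": 19.5,"dy": -32.6,"jaw": 1}
    - {"dx": 19.5,"dy": -32.6,"jaw": 1}
    - {"dx": 19.5,"dy": -32.6,"jaw": 1}
    - {"dx": 19.5,"dy": -32.6,"jaw": 1}
    - {"dx": 19.5,"dy": -32.6,"jaw": 1}
    - {"dx": 19.5,"dy": -32.6,"jaw": 1}

```text
invalid input at $.rows[0]: expected keys dx, dy, dz, roll, jaw
```

send_rows:
  rows:
    - {"dx": 19.5,"dy": -32.6,"jaw": 1}
    - {"dx": 19.5,"dy": -32.6,"jaw": 1}
    - {"dx": 19.5,"dy": -32.6,"jaw": 1}
    - {"dx": 19.5,"dy": -32.6,"jaw": 1}
    - {"dx": 19.5,"dy": -32.6,"jaw": 1}
    - {"dx": 19.5,"dy": -32.6,"jaw": 1}
    - {"dx": 19.5,"dy": -32.6,"jaw": 1}
    - {"dx": 19.5,"dy": -32.6,"jaw": 1}
    - {"dx": 10,"dy": -32.6,"jaw": 1}
    - {"jaw": 1}
    - {"jaw": 1}

```text
invalid input at $.rows[0]: expected keys dx, dy, dz, roll, jaw
```

send_rows:
  rows:
    - {"dx": 0,"dy": 0,"dz": -10,"roll": 3.9,"jaw": 1}
    - {"dx": 0,"dy": 0,"dz": -10,"roll": 3.9,"jaw": 1}
    - {"dx": 19.5,"dy": -32.6,"dz": 0,"roll": 0,"jaw": 1}
    - {"dx": 19.5,"dy": -32.6,"dz": 0,"roll": 0,"jaw": 1}
    - {"dx": 19.5,"dy": -32.6,"dz": 0,"roll": 0,"jaw": 1}
    - {"dx": 19.5,"dy": -32.6,"dz": 0,"roll": 0,"jaw": 1}
    - {"dx": 19.5,"dy": -32.6,"dz": 0,"roll": 0,"jaw": 1}
    - {"dx": 19.5,"dy": -32.6,"dz": 0,"roll": 0,"jaw": 1}
    - {"dx": 19.5,"dy": -32.6,"dz": 0,"roll": 0,"jaw": 1}
    - {"dx": 19.5,"dy": -32.6,"dz": 0,"roll": 0,"jaw": 1}
    - {"dx": 19.5,"dy": -32.6,"dz": 0,"roll": 0,"jaw": 1}

```text
time_s: 1.02
ee_pos: [0.2776, -0.2192, 0.2052]
eef_rot: [3.142, -0.0, 0.115]
force: [0.7, -0.0, -1.0]
grip_width: 0.0241
grip_force: 0.0
```

send_rows:
  rows:
    - {"dx": 19.5,"dy": -32.4,"dz": 0,"roll": 0,"jaw": 1}
    - {"dx": 19.5,"dy": -32.4,"dz": 0,"roll": 0,"jaw": 1}
    - {"dx": 19.5,"dy": -32.4,"dz": 0,"roll": 0,"jaw": 1}
    - {"dx": 19.5,"dy": -32.4,"dz": 0,"roll": 0,"jaw": 1}
    - {"dx": 19.5,"dy": -32.4,"dz": 0,"roll": 0,"jaw": 1}
    - {"dx": 19.5,"dy": -32.4,"dz": 0,"roll": 0,"jaw": 1}
    - {"dx": 19.5,"dy": -32.4,"dz": 0,"roll": 0,"jaw": 1}
    - {"dx": 19.5,"dy": -32.4,"dz": 0,"roll": 0,"jaw": 1}
    - {"dx": 19,"dy": -32,"dz": 0,"roll": 0,"jaw": 1}
    - {"dx": 0,"dy": 0,"dz": 0,"roll": 0,"jaw": 1}
    - {"dx": 0,"dy": 0,"dz": 0,"roll": 0,"jaw": 1}

```text
time_s: 1.93
ee_pos: [0.4176, 0.0896, 0.2046]
eef_rot: [3.142, 0.001, 0.119]
force: [-0.3, -0.1, 0.0]
grip_width: 0.0006
grip_force: 0.0
```

```bash
python3 - <<'E'
from h import *
o=get_obs();print(o["ee_pos"],o["eef_rot"],o["time_s"])
w=camera("wrist");s=camera("side")
cv2.imwrite("pics/w1.png",np.hstack([w["frame"],s["frame"][:400,150:310].repeat(1,0)])[...,::-1])
E
```

```text
[0.41755341 0.08961755 0.20463945] [3.14152452e+00 1.49575664e-03 1.18765814e-01] 1.9333
```

View pics/w1.png

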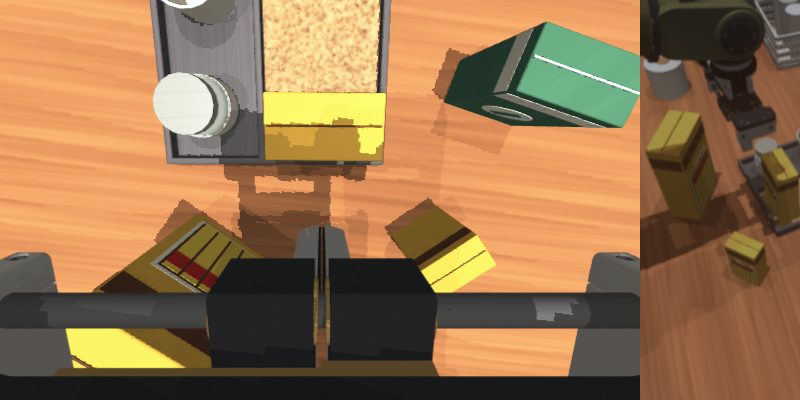

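The wrist view shows the fingertips at (322,230) in line with the carton's middle (324,127). I'll descend to about 125 mm above the cork and push.

send_rows:
  rows:
    - {"dx": 0,"dy": 0,"dz": 25,"roll": 0,"jaw": 1}
    - {"dx": 0,"dy": 0,"dz": 25,"roll": 0,"jaw": 1}
    - {"dx": 0,"dy": 0,"dz": 23,"roll": 0,"jaw": 1}
    - {"dx": 8,"dy": 0,"dz": 0,"roll": 0,"jaw": 1}
    - {"dx": 8,"dy": 0,"dz": 0,"roll": 0,"jaw": 1}
    - {"dx": 6,"dy": 0,"dz": 0,"roll": 0,"jaw": 1}
    - {"dx": 5,"dy": 0,"dz": 0,"roll": 0,"jaw": 1}
    - {"dx": 5,"dy": 0,"dz": 0,"roll": 0,"jaw": 1}
    - {"dx": 5,"dy": 0,"dz": 0,"roll": 0,"jaw": 1}
    - {"dx": 5,"dy": 0,"dz": 0,"roll": 0,"jaw": 1}

```text
time_s: 2.87
ee_pos: [0.4601, 0.0934, 0.1327]
eef_rot: [-3.142, -0.001, 0.116]
force: [-0.0, 0.1, -0.1]
grip_width: 0.0005
grip_force: 0.2
```

```bash
python3 - <<'E'
from h import *
c=camera("side");save(c,"s2");o=get_obs();print(o["ee_pos"],o["force"])
W=pts(camera("top"));np.save("t2.npy",W)
E
```

```text
[0.46064664 0.09347277 0.13258931] [-0.59410235  0.0537571  -0.17155481]
```

View pics/s2.png

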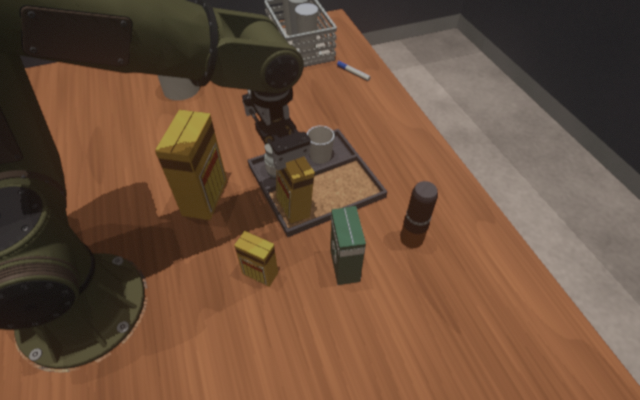

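The side view shows the carton at (295,190) starting to lean with its foot in place. I'll push on past the balance point, then wait.

send_rows:
  rows:
    - {"dx": 6,"dy": 0,"dz": 0,"roll": 0,"jaw": 1}
    - {"dx": 6,"dy": 0,"dz": 0,"roll": 0,"jaw": 1}
    - {"dx": 6,"dy": 0,"dz": 0,"roll": 0,"jaw": 1}
    - {"dx": 6,"dy": 0,"dz": 0,"roll": 0,"jaw": 1}
    - {"dx": 6,"dy": 0,"dz": 0,"roll": 0,"jaw": 1}
    - {"dx": 6,"dy": 0,"dz": 0,"roll": 0,"jaw": 1}
    - {"dx": 6,"dy": 0,"dz": 0,"roll": 0,"jaw": 1}
    - {"dx": 0,"dy": 0,"dz": 0,"roll": 0,"jaw": 1}
    - {"dx": 0,"dy": 0,"dz": 0,"roll": 0,"jaw": 1}
    - {"dx": 0,"dy": 0,"dz": 0,"roll": 0,"jaw": 1}
    - {"dx": 0,"dy": 0,"dz": 0,"roll": 0,"jaw": 1}
    - {"dx": 0,"dy": 0,"dz": 0,"roll": 0,"jaw": 1}

```text
time_s: 3.97
ee_pos: [0.501, 0.0982, 0.1323]
eef_rot: [3.142, -0.0, 0.116]
force: [-0.1, 0.5, -0.4]
grip_width: 0.0002
grip_force: 0.0
```

send_rows:
  rows:
    - {"dx": -30,"dy": 0,"dz": 0,"roll": 0,"jaw": 1}
    - {"dx": -30,"dy": 0,"dz": 0,"roll": 0,"jaw": 1}
    - {"dx": -26,"dy": 0,"dz": 0,"roll": 0,"jaw": 1}
    - {"dx": 0,"dy": 0,"dz": 0,"roll": 0,"jaw": 1}
    - {"dx": 0,"dy": 0,"dz": 0,"roll": 0,"jaw": 1}

```text
time_s: 4.38
ee_pos: [0.4155, 0.0883, 0.1328]
eef_rot: [3.142, -0.001, 0.116]
force: [0.0, 0.4, -0.4]
grip_width: 0.0008
grip_force: 0.0
```

```bash
cat > m.py <<'E'
from h import *
import sys
o=get_obs();print(o["ee_pos"],o["force"],o["time_s"])
a=np.radians(6.6);O=np.array([.5668,.1074]);ex=np.array([np.cos(a),np.sin(a)]);ey=np.array([-ex[1],ex[0]])
for n in("top","side","wrist"):
    c=camera(n);W=pts(c);
    if n in sys.argv[2:]: save(c,sys.argv[1]+n)
    X=(W[...,:2]-O)@ex;Y=(W[...,:2]-O)@ey
    hsv=cv2.cvtColor(c["frame"],cv2.COLOR_RGB2HSV)
    m=(W[...,2]>.04)&(W[...,2]<.075)&(abs(Y)<.062)&(X>-.123)&(X<.13)&(hsv[...,0]<40)
    p=np.stack([X[m],Y[m]],1)*1000
    if len(p)<50: print(n,len(p));continue
    r=cv2.minAreaRect(p.astype(np.float32));print(n,len(p),"zmed",np.median(W[m][:,2]).round(4),np.round(r,1) if 0 else r,"X",np.percentile(p[:,0],[1,99]).round(1))
E
python3 m.py l top side
```

```text
[0.41548584 0.08827131 0.13283675] [ 0.03796136  0.39783775 -0.40130055] 4.3833
top 1874 zmed 0.0556 ((13.906326293945312, -3.069965362548828), (90.42813110351562, 150.83535766601562), 89.79154968261719) X [-61.1  86.6]
side 2111 zmed 0.0573 ((15.45208740234375, -3.868000030517578), (94.18673706054688, 150.8098602294922), 89.78843688964844) X [-59.   88.6]
wrist 9908 zmed 0.0574 ((-27.068012237548828, -3.4142532348632812), (67.07469177246094, 90.1605224609375), 0.08356423676013947) X [-60.3   5.4]
```

View pics/lside.png

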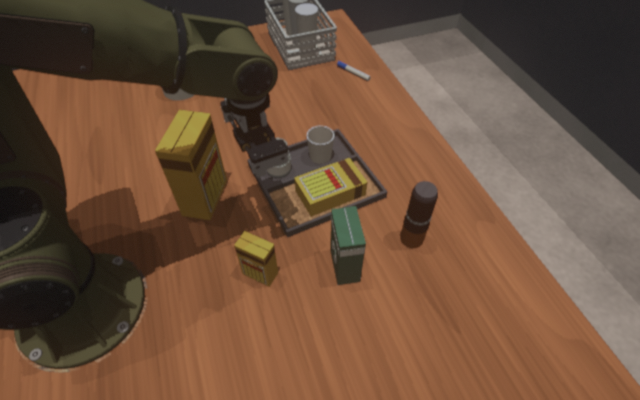

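The carton lies flat, window up, at (330,185) in the side view, with its top end at tray x about +88, so about 36 mm still to go. I'll lower the fingers, slightly opened for a two-point push, into the gap behind its underside.

send_rows:
  rows:
    - {"dx": 28,"dy": 1.5,"dz": 0,"roll": 0,"jaw": 0.15}
    - {"dx": 29,"dy": 0,"dz": 0,"roll": 0,"jaw": 0.15}
    - {"dx": 0,"dy": 0,"dz": 0,"roll": 0,"jaw": 0.15}
    - {"dx": 0,"dy": 0,"dz": 25,"roll": 0,"jaw": 0.15}
    - {"dx": 0,"dy": 0,"dz": 25,"roll": 0,"jaw": 0.15}
    - {"dx": 0,"dy": 0,"dz": 25,"roll": 0,"jaw": 0.15}
    - {"dx": 0,"dy": 0,"dz": 25,"roll": 0,"jaw": 0.15}
    - {"dx": 8,"dy": 0,"dz": 0,"roll": 0,"jaw": 0.15}
    - {"dx": 8,"dy": 0,"dz": 0,"roll": 0,"jaw": 0.15}
    - {"dx": 6,"dy": 0,"dz": 0,"roll": 0,"jaw": 0.15}

```text
time_s: 5.37
ee_pos: [0.4964, 0.0961, 0.0336]
eef_rot: [3.142, -0.002, 0.116]
force: [0.4, 0.4, 1.6]
grip_width: 0.0395
grip_force: 0.0
```

send_rows:
  rows:
    - {"dx": 4,"dy": 0,"dz": 0,"roll": 0,"jaw": 0.15}
    - {"dx": 4,"dy": 0,"dz": 0,"roll": 0,"jaw": 0.15}
    - {"dx": 4,"dy": 0,"dz": 0,"roll": 0,"jaw": 0.15}
    - {"dx": 4,"dy": 0,"dz": 0,"roll": 0,"jaw": 0.15}
    - {"dx": 4,"dy": 0,"dz": 0,"roll": 0,"jaw": 0.15}
    - {"dx": 4,"dy": 0,"dz": 0,"roll": 0,"jaw": 0.15}
    - {"dx": 4,"dy": 0,"dz": 0,"roll": 0,"jaw": 0.15}
    - {"dx": 4,"dy": 0,"dz": 0,"roll": 0,"jaw": 0.15}

```text
time_s: 6.03
ee_pos: [0.5265, 0.0996, 0.0323]
eef_rot: [-3.142, 0.0, 0.116]
force: [-2.2, -0.4, 2.7]
grip_width: 0.0401
grip_force: 1.6
```

send_rows:
  rows:
    - {"dx": 2,"dy": 0,"dz": 0,"roll": 0,"jaw": 0.15}
    - {"dx": 2,"dy": 0,"dz": 0,"roll": 0,"jaw": 0.15}
    - {"dx": 0,"dy": 0,"dz": 0,"roll": 0,"jaw": 0.15}

```text
time_s: 6.28
ee_pos: [0.5305, 0.1001, 0.0322]
eef_rot: [-3.142, -0.0, 0.116]
force: [-0.7, 0.3, 0.2]
grip_width: 0.04
grip_force: 0.0
```

```bash
python3 m.py n
```

```text
[0.53053888 0.10008313 0.03219698] [-0.74893349  0.2684732   0.18570964] 6.2833
top 901 zmed 0.0555 ((85.00870513916016, -2.430217742919922), (73.07396697998047, 90.94408416748047), 0.00530319195240736) X [ 49.7 120.9]
side 1505 zmed 0.0572 ((39.536048889160156, -4.3773040771484375), (169.74058532714844, 93.10662841796875), 0.10153481364250183) X [-44.5 122.5]
wrist 37121 zmed 0.0573 ((21.495269775390625, -3.072834014892578), (90.49903106689453, 132.98472595214844), 89.99720764160156) X [-27.5  86.7]
```

send_rows:
  rows:
    - {"dx": 1.5,"dy": 0,"dz": 0,"roll": 0,"jaw": 0.15}
    - {"dx": 1.5,"dy": 0,"dz": 0,"roll": 0,"jaw": 0.15}
    - {"dx": 0,"dy": 0,"dz": 0,"roll": 0,"jaw": 0.15}

```text
time_s: 6.68
ee_pos: [0.5333, 0.1004, 0.0322]
eef_rot: [3.142, -0.0, 0.116]
force: [-0.5, 0.1, -1.0]
grip_width: 0.0403
grip_force: 0.0
```

send_rows:
  rows:
    - {"dx": 1,"dy": 0,"dz": 0,"roll": 0,"jaw": 0.15}
    - {"dx": 1,"dy": 0,"dz": 0,"roll": 0,"jaw": 0.15}

```text
time_s: 6.85
ee_pos: [0.5341, 0.1005, 0.032]
eef_rot: [-3.142, 0.003, 0.116]
force: [-12.9, -1.1, 7.2]
grip_width: 0.0405
grip_force: 6.6
```

Force has jumped to 13 N, so the carton is against the end wall. I'll back off, lift, and check.

send_rows:
  rows:
    - {"dx": -10,"dy": 0,"dz": 0,"roll": 0,"jaw": 0.15}
    - {"dx": -25,"dy": 0,"dz": 0,"roll": 0,"jaw": 0.15}
    - {"dx": -10,"dy": 0,"dz": 0,"roll": 0,"jaw": 0.15}
    - {"dx": 0,"dy": 0,"dz": -35,"roll": 0,"jaw": 0.15}
    - {"dx": 0,"dy": 0,"dz": -35,"roll": 0,"jaw": 0.15}
    - {"dx": 0,"dy": 0,"dz": -35,"roll": 0,"jaw": 0.15}
    - {"dx": -35,"dy": 0,"dz": -20,"roll": 0,"jaw": 0.15}
    - {"dx": -35,"dy": 0,"dz": -20,"roll": 0,"jaw": 0.15}
    - {"dx": 0,"dy": 0,"dz": 0,"roll": 0,"jaw": 0.15}
    - {"dx": 0,"dy": 0,"dz": 0,"roll": 0,"jaw": 0.15}

```text
time_s: 7.68
ee_pos: [0.421, 0.0874, 0.1789]
eef_rot: [-3.142, -0.004, 0.116]
force: [0.8, -1.2, -0.3]
grip_width: 0.0398
grip_force: 0.0
```

```bash
python3 m.py f side top
```

```text
[0.4210174  0.08741707 0.17885218] [ 0.80724042 -1.158765   -0.34778054] 7.6833
top 1865 zmed 0.0557 ((49.97705078125, -2.5753135681152344), (90.2249984741211, 150.5140838623047), 89.83891296386719) X [-24.8 123.3]
side 2064 zmed 0.0574 ((52.288536071777344, -3.861785888671875), (93.67305755615234, 152.31956481933594), 89.90083312988281) X [-22.7 125.3]
wrist 5821 zmed 0.0573 ((0.6217460632324219, -3.2177581787109375), (49.78677749633789, 90.2298355102539), 0.17335961759090424) X [-23.9  24.7]
```

View pics/fside.png

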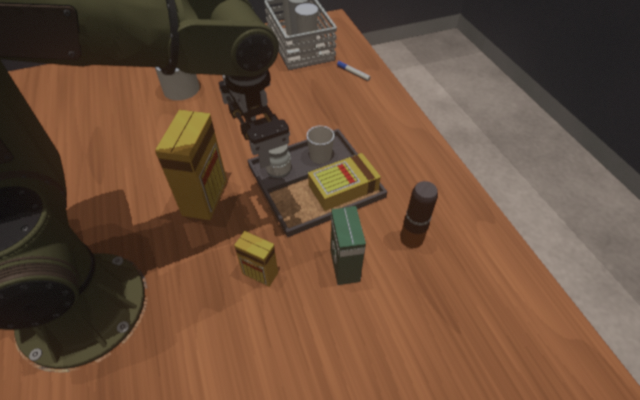

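The carton lies flat against the far wall, its top at about tray x +125 mm (side view (345,180)). The tea carton, grinder, jar and cup still stand where they were.

```bash
python3 -c "
from station import *
print(hand_in())"
```

```text
the job is handed in; nothing more can be done
None
```

The coffee carton is on its back, window up, with its top end against the far wall of the bay, the bystanders look untouched, and the job is handed in (no verdict was shown).

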